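# Tap the call bell back to the centre of its pedestal

## Task

The call bell has been knocked off-centre on its small round pedestal and nearly topples. With the fingertips, nudge it gently from the side until it sits upright and centred on the pedestal; do not ring it, do not lift it or take it between the fingers, do not tip it or knock it off, and leave the things around it where they are.

Things in the scene. Friction and masses are not known exactly. Their poses are not given: they have to be found in the camera images.
- call_bell: loose service bell, 0.14 to 0.28 kg: silvery dome on a round black foot ring. Origin at the centre of its underside, z up. Foot ring 84 mm across, 11 mm high; dome 78 mm across low down, top at 42 mm; with button 52 mm high. Starts 14 to 20 mm off the pedestal's axis, in any direction. Pressing on the overhanging rim tips it. It slides with dry friction and stops when the push stops.
- call_bell_button (a joint): the bell's button on its top, 16 mm across: 0 at rest, 0.0035 m pressed fully down; past 0.0025 the bell rings
- pedestal: fixed turned pedestal of light wood with a brass collar under its top. Origin at the centre of its underside on the counter, z up along its axis; it is round, so its yaw means nothing. Foot 120 mm across and up to 14 mm high, a slim stem, and a flat top 60 mm across (61 mm at the brass collar), 50 mm above the counter.
- pedestal_top (a point): centre of the pedestal's flat top, 50 mm above the counter
- red_spool: bystander: loose spool of red thread standing upright, 29 mm across, 47 mm high, origin at the centre of its underside; stands 120 to 160 mm from the pedestal's axis
- stamp: bystander: loose rubber stamp with a black handle and wooden block, 26x40x67 mm, origin at the centre of its underside; stands 130 to 170 mm from the pedestal's axis
- pin_box: bystander: loose round flat tin with a teal lid, 60 mm across, 21 mm high, origin at the centre of its underside; stands 135 to 165 mm from the pedestal's axis
Things that resemble listed ones, but are neither listed nor needed, are in the scene too. Leave any orange or purple look-alike of the call_bell alone.

How it is judged:
By the outcome, as a careful person would: the job done as asked, in the order asked, and still so for the second after the job is handed in, with the robot touching nothing.
It also fails if it takes over 51 s, if anything falls off the work surface, if the arm or the gripper's body presses on something with over 40 N, if the wrist force passes 120 N, or if a joint passes its speed limit or range.

## Robot

A 6-joint arm with a two-finger parallel gripper is mounted at the origin on a cart in front of the work surface, level with it; the furniture and walls round the work are solid. World frame = base frame: x ahead of the robot, y to its left, z up, the work surface at z = 0. Lengths are in m, angles in rad, forces in N, time in s.
With the tool pointing down it reaches from about 0.3 to 0.775 m from the base axis. Payload 14.6 kg.
Tool frame: the origin (TCP) lies on the centre line of the jaws, within the pads' length; the fingertips stand robot.tips_ahead ahead of it and the grasp point (between the pads) lies 8 mm behind it (robot.tips_ahead is the distance from the TCP to the fingertips, in m); z points along the fingers, y is the line along which they close (so a half turn about z gives the same grasp; the last joint's range is limited). The gripper opens to 94 mm and grips with 3 to 60 N. Pads are 16 mm wide; open, the fingers measure 119 mm over their backs; the gripper's body (75 mm by 177 mm) begins 78 mm behind the grasp point.
Start: joints at [1.191, 0.3, 1.521, -0, 1.321, -0.067], TCP at [0.169, 0.523, 0.216] pointing down, gripper open.
Joint ranges: [-3.03, 3.03], [-0.79, 2.21], [0.23, 2.52], [-1.04, 4.18], [0, 3.07], [-2.55, 2.55]. Speed limits (rad/s): [2.22, 2.22, 2.57, 3.14, 3.14, 3.14].

## Interface

Orientations are given as a unit quaternion [w, x, y, z].
In Python, from plant import monitor, cams, workorder, robot gives the robot as it stands.
- The arm moves only by the shell command python3 -m handwheel 'ROWS' [OPENING] [FORCE]. ROWS is JSON, a list of rows, each an object with "delta_pos": the shift along the tool's x, y, z in cm, a list of three; "spin": the turn about the tool's z in rad. In form: [{"delta_pos": [x, y, z], "spin": spin}, ...]. A call has 1 to 20 rows; each row is the pose to reach, as a shift and turn from the pose commanded when the call began, along the tool's axes at that moment; what a row does not reach only later rows make up. A row lasts 1/10 s, in which the tool goes at most 50 mm and 8.59 degrees, less where a joint would pass 70% of its speed; a pose out of reach is approached as far as the arm can. A call with a gripper value outside its range is refused whole. OPENING is the opening, from 0 (shut) to 1 (fully open), set as the call begins (- or left out, the last holds). The fingers move at their own pace and stop on an object; FORCE is the grip in N (left out, the last holds). Time passes only in rows, so rows that repeat a pose let the fingers close. It gives the time, the measured TCP pose, the force, the opening and the grip force at its end, in the units of the state.
- monitor.get_obs(): the state, without advancing time (a new reading comes with each control period).
- cams.grab_frame(name): name is "scene" or "top"; returns a dict with "frame" (400x640x3 uint8, red, green, blue), "fx", "fy", "cx", "cy" (pixels), "xyz" and "orientation" of the camera in the world. Camera axes: x right, y up, looking along -z (the intrinsics and any distortion apply to the point x, -y, -z); pixel columns grow to the right and rows downward; lengths in m; the calibration is good to about 2 mm. A picture is of the moment at which its call begins. There is no depth.
- workorder.hand_in(): hands the job in; it is judged then, once.
The state is a dict: "clock": time; "q": joint angles; "joint_vel": joint speeds; "tau": joint torques, N m; "position": TCP position; "eef_rot": TCP orientation; "force": force on the tool from outside, world axes, zero at the start; "moment": the same for the moment, N m; "width": finger opening in m; "gripper_force": force on a finger pad.
Only numpy, scipy, OpenCV 4.12 (cv2) and the standard library are available. Lean on these libraries where they do the work, as an engineer would, in place of code of your own. Each camera call takes 0.05 s, during which the arm holds its last target. There are 200 camera calls.

## Working session

There is one attempt and no reset: what is moved stays moved. The work goes in short steps, Python scripts to look and compute and a shell command to move; the robot and the scene stay as the last step left them, time stands still between calls to the robot, and variables do not carry over. Pictures are saved under pics/ and viewed, at most 10 in all, crops included, and the job is handed in when it is done.

```bash
mkdir -p pics; python3 - <<'E'
from plant import monitor,cams,workorder,robot
import cv2,json
print(robot.tips_ahead)
o=monitor.get_obs();print(o['clock'],o['position'],o['eef_rot'],o['width'],o['force'])
for n in('scene','top'):
    d=cams.grab_frame(n);cv2.imwrite(f'pics/{n}0.png',d['frame'][:,:,::-1]);print({k:v for k,v in d.items() if k!='frame'})
E
```

```text
0.011
0.0 [0.16916163 0.52308474 0.2158811 ] [-1.34242379e-04  1.55772166e-01  9.87792842e-01 -5.61278831e-04] 0.09414579433537293 [-0.48487882  0.72313694 -0.38954293]
{'fx': 426.6886256275413, 'fy': 426.6886256275413, 'cx': 313.74746012709073, 'cy': 196.7601946609085, 'xyz': array([ 0.1279147 , -0.44839503,  0.79205693]), 'orientation': array([ 0.85239672,  0.31833179, -0.13904752, -0.39083307])}
{'fx': 372.98977002297744, 'fy': 372.98977002297744, 'cx': 327.5381352511893, 'cy': 192.65811212484718, 'xyz': array([ 0.48781315, -0.03666549,  0.94912905]), 'orientation': array([-0.70278215, -0.03674969,  0.03674886,  0.70950422])}
```

View pics/scene0.png

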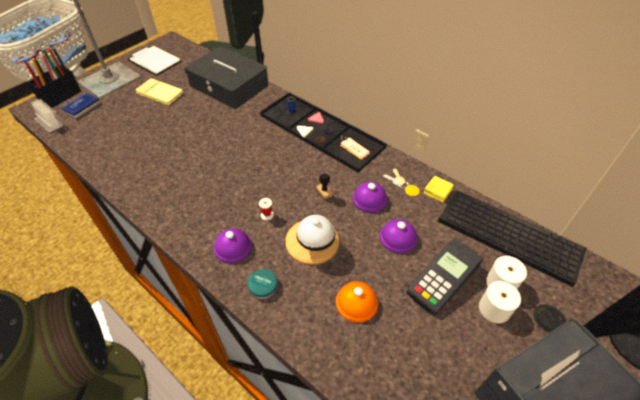

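View pics/top0.png

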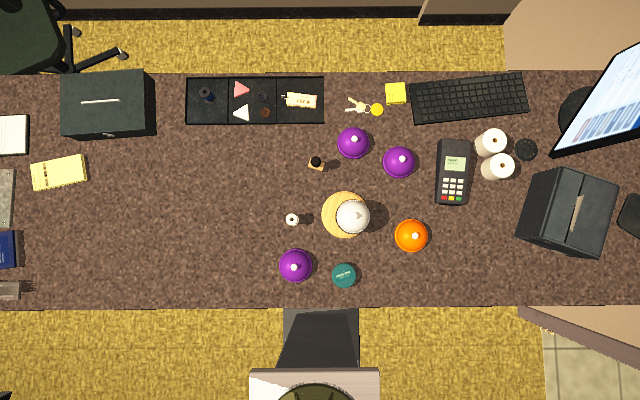

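```bash
cat > h.py <<'E'
import numpy as np,cv2
from scipy.spatial.transform import Rotation as R
def cam(d):
    w,x,y,z=d['orientation'];M=R.from_quat([x,y,z,w]).as_matrix()@np.diag([1,-1,-1])
    return M,np.array(d['xyz'])
def ray(d,uv,z):
    M,c=cam(d);v=M@np.array([(uv[0]-d['cx'])/d['fx'],(uv[1]-d['cy'])/d['fy'],1]);return c+v*(z-c[2])/v[2]
def proj(d,p):
    M,c=cam(d);v=M.T@(np.array(p)-c);return np.array([d['cx']+d['fx']*v[0]/v[2],d['cy']+d['fy']*v[1]/v[2]])
E
python3 - <<'E'
from plant import cams
from h import *
ims=[]
for n,(u,v) in (('scene',(313,238)),('top',(347,214))):
    d=cams.grab_frame(n);f=d['frame'];np.savez(f'{n}.npz',**d)
    ims.append(cv2.resize(f[v-32:v+32,u-32:u+32],(400,400),interpolation=cv2.INTER_CUBIC))
cv2.imwrite('pics/crop1.png',np.hstack(ims)[:,:,::-1])
E
```

```text
(no output)
```

View pics/crop1.png

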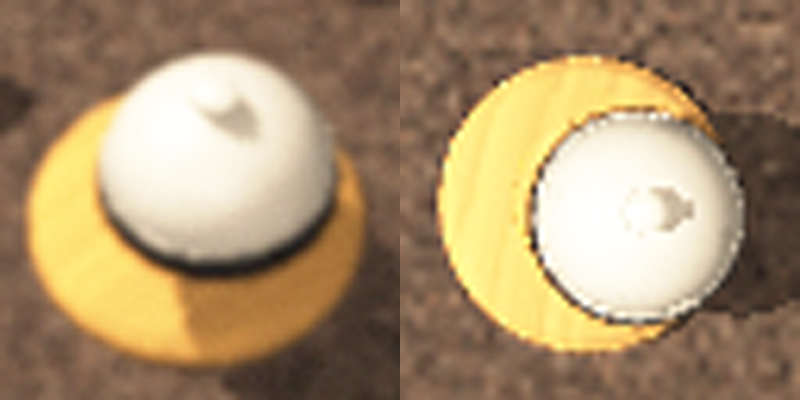

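```bash
cat > m.py <<'E'
from h import *
from scipy.optimize import least_squares
def fitc(P):
    f=lambda s:np.hypot(P[:,0]-s[0],P[:,1]-s[1])-s[2]
    s=least_squares(f,[*P.mean(0),.04],loss='soft_l1',f_scale=.001);return s.x,np.sqrt(np.mean(s.fun**2))
def masks(d,u,v,w=40):
    S=4;f=d['frame'][v-w:v+w,u-w:u+w]
    g=cv2.resize(f,None,fx=S,fy=S,interpolation=cv2.INTER_CUBIC);h=cv2.cvtColor(g,cv2.COLOR_RGB2HSV).astype(int)
    white=(h[...,2]>125)&(h[...,1]<55)
    wood=(h[...,1]>105)&(h[...,2]>120)
    def big(m):
        m=m.astype(np.uint8);n,l,s,_=cv2.connectedComponentsWithStats(m);k=1+np.argmax(s[1:,4]);return (l==k).astype(np.uint8)
    def cont(m):
        c=max(cv2.findContours(m,cv2.RETR_EXTERNAL,cv2.CHAIN_APPROX_NONE)[0],key=len)[:,0]
        return (c+.5)/S-.5+[u-w,v-w]
    return cont(big(white)),cont(big(wood))
def measure(d,n,u,v):
    cw,cy=masks(d,u,v)
    W=lambda c,z:np.array([ray(d,p,z)[:2] for p in c])
    hull=cv2.convexHull(cy.astype(np.float32))[:,0]
    # foot: wood contour points lying on outer circle (far from dome)
    dm=cw.mean(0); r=np.sqrt(cv2.contourArea(cw.astype(np.float32))/np.pi)
    for z in(.008,.014):
        far=cy[np.hypot(*(cy-dm).T)>r*1.25]
        print(n,'foot z',z,*fitc(W(far,z)),len(far))
    for z in(.063,.068): print(n,'dome z',z,*fitc(W(cw,z)))
    near=cy[(np.hypot(*(cy-dm).T)<r*1.2)]
    if len(near)>10:
        print(n,'ring .061',*fitc(W(near,.061)),len(near))
E
python3 - <<'E'
from m import *
np.set_printoptions(precision=4,suppress=True)
for n,u,v in(('top',347,214),('scene',313,238)):
    measure(dict(np.load(n+'.npz')),n,u,v)
t=dict(np.load('top.npz'));s=dict(np.load('scene.npz'))
for nm,uv,z in(('button',(352.8,215.5),.102),('spool',(292,219),.047),('stamp',(316,163),.06),('pin',(343.5,275),.021),('orange',(411,236),.03),('purp',(353,142),.03),('purp2',(399,161),.03),('purp3',(295,265),.03)):print(nm,ray(t,uv,z))
print('button scene',ray(s,(313+(215-200)/6.25,238+(92-200)/6.25),.1))
E
```

```text
top foot z 0.008 [ 0.5305 -0.0798  0.0608] 0.001970009258359977 507
top foot z 0.014 [ 0.5302 -0.0795  0.0604] 0.0019568451946457665 507
top dome z 0.063 [ 0.5235 -0.096   0.0393] 0.00042386684244448885
top dome z 0.068 [ 0.5233 -0.0957  0.0391] 0.00042147479330123755
top ring .061 [ 0.5235 -0.0967  0.0414] 0.0013090629522791819 320
scene foot z 0.008 [ 0.5285 -0.0804  0.0616] 0.00731106220287156 649
scene foot z 0.014 [ 0.5254 -0.0832  0.0611] 0.007254460001242229 649
scene dome z 0.063 [ 0.5254 -0.0916  0.0379] 0.002175284928982006
scene dome z 0.068 [ 0.5227 -0.094   0.0377] 0.0021603292753245877
scene ring .061 [ 0.5196 -0.1034  0.0392] 0.0008283018739184064 168
button [ 0.5236 -0.0939  0.102 ]
spool [0.5188 0.0493 0.047 ]
stamp [ 0.6529 -0.0099  0.06  ]
pin [ 0.3819 -0.0742  0.021 ]
orange [ 0.4751 -0.2404  0.03  ]
purp [ 0.7111 -0.1023  0.03  ]
purp2 [ 0.6616 -0.2165  0.03  ]
purp3 [0.4079 0.0436 0.03  ]
button scene [ 0.5247 -0.0973  0.1   ]
```

The silvery dome with the black foot ring on the light wood pedestal (top view 352,216; scene 316,232) is the bell. The orange bell (411,236) and the purple ones (353,142), (399,161) and (295,265) are look-alikes on the counter.

The bell is at (0.5235, -0.096) and the axis at (0.530, -0.0796). That puts it 17.7 mm off, and the measured radii agree with the given sizes. I'll push along (0.378, 0.926), starting from behind the bell with the fingers shut.

```bash
python3 -m handwheel '[{"delta_pos":[-52.2,-55.4,0],"spin":1.646},{"delta_pos":[-52.2,-55.4,0],"spin":1.646},{"delta_pos":[-52.2,-55.4,0],"spin":1.646},{"delta_pos":[-52.2,-55.4,0],"spin":1.646},{"delta_pos":[-52.2,-55.4,0],"spin":1.646},{"delta_pos":[-52.2,-55.4,0],"spin":1.646},{"delta_pos":[-52.2,-55.4,0],"spin":1.646},{"delta_pos":[-52.2,-55.4,0],"spin":1.646},{"delta_pos":[-52.2,-55.4,0],"spin":1.646},{"delta_pos":[-52.2,-55.4,0],"spin":1.646},{"delta_pos":[-52.2,-55.4,0],"spin":1.646},{"delta_pos":[-52.2,-55.4,0],"spin":1.646},{"delta_pos":[-52.2,-55.4,0],"spin":1.646},{"delta_pos":[-52.2,-55.4,0],"spin":1.646},{"delta_pos":[-52.2,-55.4,0],"spin":1.646},{"delta_pos":[-52.2,-55.4,0],"spin":1.646},{"delta_pos":[-52.2,-55.4,0],"spin":1.646},{"delta_pos":[-52.2,-55.4,0],"spin":1.646},{"delta_pos":[-52.2,-55.4,0],"spin":1.646},{"delta_pos":[-52.2,-55.4,0],"spin":1.646}]' 0 5; python3 -c "
from h import *
from plant import monitor
o=monitor.get_obs();w,x,y,z=o['eef_rot'];print(o['clock'],o['position'],o['width'],o['force'],R.from_quat([x,y,z,w]).as_matrix())"
```

```text
clock: 2.2
position: [0.4953, -0.1633, 0.2169]
eef_rot: [0.0, 0.83, 0.558, 0.0]
force: [-0.3, -0.1, 0.1]
width: 0.0007
gripper_force: 0.0
2.2 [ 0.49531182 -0.16332419  0.21687401] 0.0006977478299887612 [-0.33655595 -0.10877904  0.06939106] [[ 3.76975680e-01  9.26222999e-01  5.41255408e-04]
 [ 9.26223156e-01 -3.76975649e-01 -1.62560766e-04]
 [ 5.34725887e-05  5.62604748e-04 -9.99999840e-01]]
```

```bash
python3 -m handwheel '[{"delta_pos":[0,0,4],"spin":0},{"delta_pos":[0,0,8],"spin":0},{"delta_pos":[0,0,12],"spin":0},{"delta_pos":[0,0,14],"spin":0},{"delta_pos":[0,0,16],"spin":0},{"delta_pos":[0,0,17],"spin":0},{"delta_pos":[0,0,17],"spin":0},{"delta_pos":[0,0,17],"spin":0}]'; python3 - <<'E'
from plant import cams,monitor
from h import *
ims=[]
for n,(u,v) in (('scene',(325,238)),('top',(360,220))):
    f=cams.grab_frame(n)['frame']
    ims.append(cv2.resize(f[v-40:v+40,u-40:u+40],(400,400),interpolation=cv2.INTER_CUBIC))
cv2.imwrite('pics/crop2.png',np.hstack(ims)[:,:,::-1])
E
```

```text
clock: 3.0
position: [0.4959, -0.1644, 0.0474]
eef_rot: [0.0, 0.83, 0.558, 0.0]
force: [0.9, 0.9, 0.1]
width: 0.0003
gripper_force: 0.0
```

View pics/crop2.png

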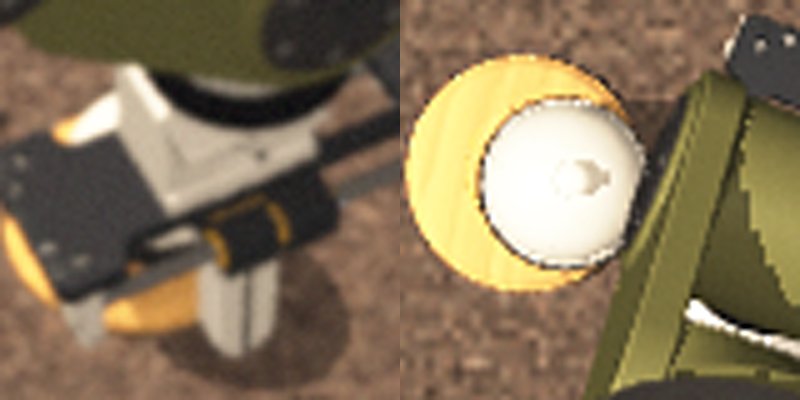

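The hand is down behind the bell on the push line, and the closed fingers are clear of the foot ring. I'll push slowly and stop short of the centre.

```bash
python3 -m handwheel '[{"delta_pos":[0.7,0,0],"spin":0},{"delta_pos":[1.3,0,0],"spin":0},{"delta_pos":[1.7,0,0],"spin":0},{"delta_pos":[1.9,0,0],"spin":0},{"delta_pos":[2.0,0,0],"spin":0},{"delta_pos":[2.1,0,0],"spin":0},{"delta_pos":[2.2,0,0],"spin":0},{"delta_pos":[2.3,0,0],"spin":0},{"delta_pos":[2.4,0,0],"spin":0},{"delta_pos":[2.5,0,0],"spin":0},{"delta_pos":[2.6,0,0],"spin":0},{"delta_pos":[2.7,0,0],"spin":0},{"delta_pos":[2.8,0,0],"spin":0},{"delta_pos":[2.8,0,0],"spin":0},{"delta_pos":[2.8,0,0],"spin":0}]'; python3 - <<'E'
from plant import cams,monitor
from h import *
ims=[]
for n,(u,v) in (('scene',(325,238)),('top',(360,220))):
    d=cams.grab_frame(n);f=d['frame'];np.savez(n+'.npz',**d)
    ims.append(cv2.resize(f[v-40:v+40,u-40:u+40],(400,400),interpolation=cv2.INTER_CUBIC))
cv2.imwrite('pics/crop3.png',np.hstack(ims)[:,:,::-1])
E
```

```text
clock: 4.6
position: [0.5061, -0.1385, 0.0465]
eef_rot: [-0.0, 0.83, 0.558, 0.0]
force: [-0.5, -0.7, -0.2]
width: 0.0004
gripper_force: 0.2
```

View pics/crop3.png

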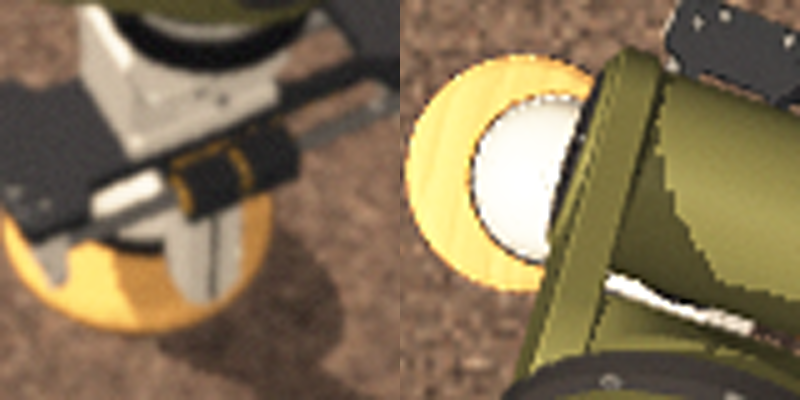

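Bell slid about 4–5 mm without tipping (dome left edge in the crop moved from 482 to 471). I'll push 9 mm more, then back off and measure.

```bash
python3 -m handwheel '[{"delta_pos":[0.1,0,0],"spin":0},{"delta_pos":[0.2,0,0],"spin":0},{"delta_pos":[0.3,0,0],"spin":0},{"delta_pos":[0.4,0,0],"spin":0},{"delta_pos":[0.5,0,0],"spin":0},{"delta_pos":[0.6,0,0],"spin":0},{"delta_pos":[0.7,0,0],"spin":0},{"delta_pos":[0.8,0,0],"spin":0},{"delta_pos":[0.9,0,0],"spin":0},{"delta_pos":[0.9,0,0],"spin":0},{"delta_pos":[0.9,0,0],"spin":0}]'; python3 -m handwheel '[{"delta_pos":[-1,0,0],"spin":0},{"delta_pos":[-3,0,0],"spin":0},{"delta_pos":[-5,0,0],"spin":0},{"delta_pos":[-5.5,0,0],"spin":0},{"delta_pos":[-5.5,0,0],"spin":0}]'; python3 - <<'E'
from m import *
from plant import cams
np.set_printoptions(precision=4,suppress=True)
d=cams.grab_frame('top');np.savez('top.npz',**d);measure(d,'top',347,214)
E
```

```text
clock: 5.8
position: [0.5095, -0.1301, 0.0465]
eef_rot: [-0.0, 0.83, 0.558, 0.0]
force: [-0.1, -1.1, 0.9]
width: 0.0002
gripper_force: 0.2
clock: 6.3
position: [0.4884, -0.1817, 0.0465]
eef_rot: [-0.0, 0.831, 0.557, 0.0]
force: [1.2, 0.3, 0.3]
width: 0.0005
gripper_force: 0.0
top foot z 0.008 [ 0.5303 -0.0812  0.0593] 0.004252725805276367 717
top foot z 0.014 [ 0.5301 -0.0809  0.0589] 0.004224798076841751 717
top dome z 0.063 [ 0.5281 -0.0833  0.0394] 0.0005467834712595376
top dome z 0.068 [ 0.5278 -0.083   0.0392] 0.0005436879432421862
top ring .061 [ 0.523  -0.1168  0.0766] 0.0006935823844521194 79
```

```bash
cat >> m.py <<'E'
def foot(d,u=347,v=214):
    _,cy=masks(d,u,v)
    h=max(cv2.findContours(cv2.fillConvexPoly(np.zeros((640,640),np.uint8),cv2.convexHull((((cy-[u-40,v-40])*8)).astype(np.int32)),1),cv2.RETR_EXTERNAL,cv2.CHAIN_APPROX_NONE)[0],key=len)[:,0]/8+[u-40,v-40]
    for z in(.003,.008,.014):
        P=np.array([ray(d,p,z)[:2] for p in h])
        print('foot',z,*fitc(P))
        (c,r)=cv2.minEnclosingCircle(P.astype(np.float32)*1000);print(c,r)
E
python3 - <<'E'
from m import *
from plant import cams
np.set_printoptions(precision=4,suppress=True)
d=dict(np.load('top.npz'));foot(d)
f=d['frame'][214-36:214+36,347-36:347+36]
s=cams.grab_frame('scene')['frame'][202:274,277:349]
cv2.imwrite('pics/crop4.png',np.hstack([cv2.resize(i,(400,400),interpolation=cv2.INTER_CUBIC) for i in(s,f)])[:,:,::-1])
E
```

```text
foot 0.003 [ 0.5312 -0.0788  0.0611] 0.002147001032870977
(531.15625, -79.12617492675781) 62.511199951171875
foot 0.008 [ 0.531  -0.0786  0.0608] 0.0021346802722699643
(530.9271240234375, -78.90178680419922) 62.180850982666016
foot 0.014 [ 0.5307 -0.0783  0.0604] 0.002119899885138794
(530.6522827148438, -78.63250732421875) 61.784423828125
```

View pics/crop4.png

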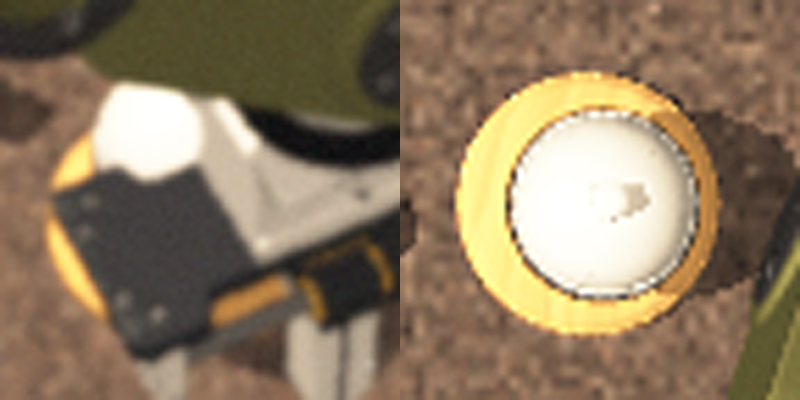

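```bash
cat > m2.py <<'E'
from m import *
def run(d,u=347,v=214,w=36):
    S=4;f=d['frame'][v-w:v+w,u-w:u+w];g=cv2.resize(f,None,fx=S,fy=S,interpolation=cv2.INTER_CUBIC)
    lab=cv2.cvtColor(g,cv2.COLOR_RGB2HSV).astype(int)
    wood=((lab[...,1]>125)&(lab[...,2]>100)&(lab[...,0]>8)&(lab[...,0]<32)).astype(np.uint8)
    cw,_=masks(d,u,v); dm=cw.mean(0); 
    wood=cv2.morphologyEx(wood,cv2.MORPH_OPEN,np.ones((7,7)))
    c0=proj(d,[.5302,-.0796,.01])
    ys,xs=np.nonzero(wood);P=np.c_[(xs+.5)/S-.5+u-w,(ys+.5)/S-.5+v-w]
    a=np.degrees(np.arctan2(*(P-c0).T[::-1]));r=np.hypot(*(P-c0).T);P=P[r<30];a=a[r<30];r=r[r<30]
    E=[];
    for k in range(-180,180,5):
        m=(a>=k)&(a<k+5)
        if m.any() and r[m].max()>21:E.append(P[m][np.argmax(r[m])])
    E=np.array(E)
    for z in(.006,.012):
        Q=np.array([ray(d,p,z)[:2] for p in E]);print('foot',z,*fitc(Q),len(Q))
    for z in(.063,.066):print('dome',z,*fitc(np.array([ray(d,p,z)[:2] for p in cw])))
E
python3 - <<'E'
from m2 import *
np.set_printoptions(precision=4,suppress=True)
d=dict(np.load('top.npz'));run(d)
print(ray(d,(344.84,214.4),.01),ray(d,(347.8,214.5),.062))
E
```

```text
foot 0.006 [ 0.5311 -0.0791  0.0605] 0.00041077966861962414 41
foot 0.012 [ 0.5308 -0.0789  0.0601] 0.0004081616453004421 41
dome 0.063 [ 0.5281 -0.0833  0.0394] 0.0005467834712595376
dome 0.066 [ 0.5279 -0.0831  0.0392] 0.0005449261463050239
[ 0.5304 -0.0801  0.01  ] [ 0.5277 -0.0848  0.062 ]
```

The offset left is about (2.8, 4.5) mm, which is 5.2 mm along the push line with under 1 mm across it. The previous contact is 5.5 cm ahead, so I'll push to 6.0 cm.

```bash
python3 -m handwheel '[{"delta_pos":[2,0,0],"spin":0},{"delta_pos":[4,0,0],"spin":0},{"delta_pos":[5,0,0],"spin":0},{"delta_pos":[5.3,0,0],"spin":0},{"delta_pos":[5.4,0,0],"spin":0},{"delta_pos":[5.5,0,0],"spin":0},{"delta_pos":[5.6,0,0],"spin":0},{"delta_pos":[5.7,0,0],"spin":0},{"delta_pos":[5.8,0,0],"spin":0},{"delta_pos":[5.9,0,0],"spin":0},{"delta_pos":[6.0,0,0],"spin":0},{"delta_pos":[6.0,0,0],"spin":0},{"delta_pos":[6.0,0,0],"spin":0}]'; python3 -m handwheel '[{"delta_pos":[-1,0,0],"spin":0},{"delta_pos":[-3,0,0],"spin":0},{"delta_pos":[-5,0,0],"spin":0},{"delta_pos":[-6,0,0],"spin":0},{"delta_pos":[-6,0,0],"spin":0},{"delta_pos":[-6,0,-5],"spin":0},{"delta_pos":[-6,0,-10],"spin":0},{"delta_pos":[-8,0,-15],"spin":0},{"delta_pos":[-12,0,-15],"spin":0},{"delta_pos":[-16,0,-15],"spin":0},{"delta_pos":[-18,0,-15],"spin":0},{"delta_pos":[-18,0,-15],"spin":0}]'; python3 - <<'E'
from m2 import *
from plant import cams
np.set_printoptions(precision=4,suppress=True)
d=cams.grab_frame('top');np.savez('top.npz',**d);run(d)
f=d['frame'][214-36:214+36,347-36:347+36]
s=cams.grab_frame('scene');np.savez('scene.npz',**s);s=s['frame'][202:274,277:349]
cv2.imwrite('pics/crop5.png',np.hstack([cv2.resize(i,(400,400),interpolation=cv2.INTER_CUBIC) for i in(s,f)])[:,:,::-1])
E
```

```text
clock: 7.7
position: [0.5114, -0.1255, 0.0465]
eef_rot: [-0.0, 0.83, 0.558, 0.0]
force: [-0.1, -0.4, -0.1]
width: 0.0007
gripper_force: 0.3
clock: 8.9
position: [0.4426, -0.2935, 0.1964]
eef_rot: [0.0, 0.831, 0.557, -0.0]
force: [-0.7, 0.6, 0.1]
width: 0.0007
gripper_force: 0.0
foot 0.006 [ 0.5311 -0.0793  0.0603] 0.0004978851943186303 47
foot 0.012 [ 0.5309 -0.079   0.0599] 0.0004947057605338857 47
dome 0.063 [ 0.53   -0.0786  0.0392] 0.00046265055510066866
dome 0.066 [ 0.5298 -0.0784  0.0391] 0.00046108244270750843
```

View pics/crop5.png

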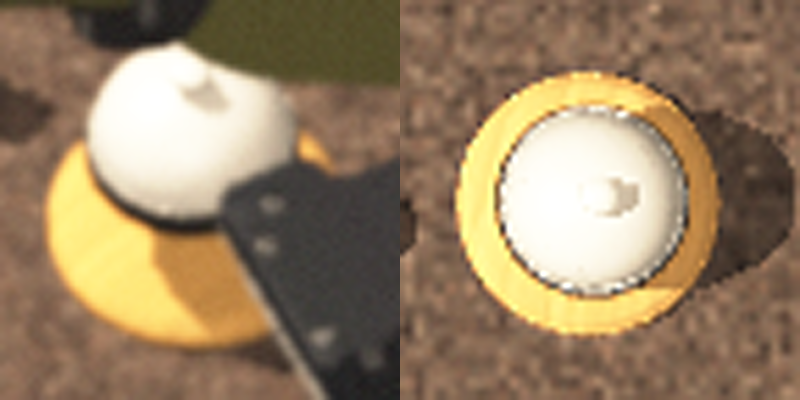

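The picture shows the bell upright and concentric with the foot. The dome is centred at crop pixel (593,200) and the foot at (588,202), which is the expected parallax. The offset left is about 1 mm, and the hand is clear.

```bash
python3 -c "
from plant import workorder
print(workorder.hand_in())"
```

```text
the job is handed in; nothing more can be done
None
```

The bell stands upright on the pedestal about 1 mm off-centre by my last camera measurement. It was nudged only from the side with closed fingertips, and the job was handed in after about 9 s with the arm clear.

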